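Right a toppled cleaner bottle inside the deep bench caddy

TASK

A square white cleaner bottle has toppled over in the deep blue caddy on the electronics bench. Tip it up inside the caddy, its foot staying down near the caddy's floor all the while, and leave it standing upright and let go, cap up, its side snug against the caddy's raised end wall, in the same lane. Leave everything else on the bench and in the caddy where it is.

Things in the scene. Friction and masses are not known exactly. Their poses are not given: they have to be found in the camera images.
- caddy: Blue open caddy fixed to bench, 209 x 225 mm, walls and floor 5 mm. Two lanes along its y, inside from y -0.1075 to +0.1075: a wide one (x -0.065 to 0.065) with the toppled bottle, a narrow one (x 0.070 to 0.134) with jar and tin. Walls 85 mm high, but the end wall at -y, by the bottle's foot, is raised to 110 mm. Origin: underside, below the wide lane's middle; inner floor z 0.005.
- bottle_center (a point): Middle of the bottle, on its axis. Rigid, closed, 170 mm long, about 0.2 kg: square white body 38 x 38 mm, 115 mm long, with a flat foot; 15 mm tapering shoulder; round red cap 24 mm across, 40 mm long. Its y axis runs from foot to cap (points up when it stands), x and z are square to its sides. At the start it lies on a side on the wide lane's floor, axis 19 mm above that floor.
- bottle_cap (a point): Centre of the red cap, on the axis, 150 mm from the foot and 20 mm from the top. At the start the cap lies towards the caddy's +y end, 8 to 23 mm from that end wall, and the foot 22 to 37 mm from the raised one. Held lightly by the cap, the bottle can pivot between the finger pads. Axes as for the bottle's middle.
- bottle_foot (a point): Centre of the bottle's flat foot, on its axis. Axes as for the bottle's middle.
- bottle: The same bottle; the origin lies 19 mm off its axis, on the side it lies on at the start, 85 mm from either end. Axes as for the bottle's middle.
- jar: Bystander: amber jar, 52 mm across, 62 mm tall, in the narrow lane. Origin under its centre.
- tin: Bystander: steel tin with a yellow label, 50 mm across, 50 mm tall, in the narrow lane. Origin under its centre.
- meter: Bystander: red and black multimeter, 190 x 90 x 37 mm, lying on the bench. Origin under its centre.
- board: Bystander: green circuit board, 100 x 130 x 25 mm, on brass feet on the bench. Origin under its centre.
- spool: Bystander: steel wire spool, 60 mm across, 52 mm tall, on the bench. Origin under its centre.
- mug: Bystander: white mug, 80 mm across, 90 mm tall, on the bench. Origin under its centre.
- driver: Bystander: screwdriver lying on the bench. Origin under its middle.
Not all that is in view belongs to the job. There is more than one size of the bottle; the job needs the middle-sized.

How it is judged:
By the outcome, as a careful person would: the job done as asked, in the order asked, and still so for the second after the job is handed in, with the robot touching nothing.
It also fails if it takes over 56 s, if anything falls off the work surface, if the arm or the gripper's body presses on something with over 40 N, if the wrist force passes 120 N, or if a joint passes its speed limit or range.

ROBOT

A 7-joint arm with a two-finger parallel gripper is mounted at the origin on the work surface. World frame = base frame: x ahead of the robot, y to its left, z up, the work surface at z = 0. Lengths are in m, angles in rad, forces in N, time in s.
With the tool pointing down it reaches from about 0.425 to 0.95 m from the base axis. Payload 16.7 kg.
Tool frame: the origin (TCP) lies midway between the tips of the shut fingers; the grasp point (between the pads) lies 19 mm behind it (arm.tcp_to_grasp is the distance from the TCP to the grasp point, in m); y points along the fingers, z is the direction in which the jaws open and shut, and the axes are right-handed (so a half turn about y gives the same grasp; the last joint's range is limited). The gripper opens to 94 mm and grips with 3 to 60 N. Pads are 16 mm wide; open, the fingers measure 119 mm over their backs; the gripper's body (75 mm by 177 mm) begins 78 mm behind the grasp point.
Start: joints at [0.998, 0.426, 0.074, 1.606, -0.034, 1.111, -0.067], TCP at [0.278, -0.615, 0.205] pointing down, gripper open.
Joint ranges: [-2.85, 2.85], [-0.5, 2.14], [-1.23, 1.37], [0.21, 2.46], [-1.02, 4.16], [0.16, 2.05], [-2.73, 2.73]. Speed limits (rad/s): [1.89, 1.89, 2.39, 2.39, 3.01, 3.01, 3.01].

INTERFACE

Orientations are given as [roll, pitch, yaw] about the fixed x, y, z axes, in that order (R = Rz(yaw) Ry(pitch) Rx(roll)).
In Python, from rig import status, capture, hand_in, arm gives the robot as it stands.
- The arm moves only by the shell command python3 -m creep 'ROWS' [OPENING]. ROWS is JSON, a list of rows, each an object with "translation": the shift along the world's x, y, z in m, a list of three; "roll": the turn about the world's z in degrees. A call has 1 to 12 rows; each row is the pose to reach, as a shift and turn from the pose commanded when the call began; what a row does not reach only later rows make up. A row lasts 1/12 s, in which the tool goes at most 41.7 mm and 7.16 degrees, less where a joint would pass 70% of its speed; a pose out of reach is approached as far as the arm can. A call with a gripper value outside its range is refused whole. OPENING is the closure, from 0 (fully open) to 1 (shut), set as the call begins (- or left out, the last holds). The fingers move at their own pace and stop on an object; the grip force is fixed at half the most. Time passes only in rows, so rows that repeat a pose let the fingers close. It gives the time, the measured TCP pose, the force and the opening at its end, in the units of the state.
- status.read_state(): the state, without advancing time (a new reading comes with each control period).
- capture(name): name is "scene" or "top" or "wrist"; returns a dict with "frame" (420x560x3 uint8, red, green, blue), "mtx" (3x3 intrinsics, pixels), "rvec" (rotation vector, rad) and "tvec" (3), from world to camera coordinates, as OpenCV has them. Camera axes: x right, y down, z forward; pixel columns grow to the right and rows downward; lengths in m; the calibration is good to about 2 mm. A picture is of the moment at which its call begins. There is no depth.
- hand_in(): hands the job in, once; it reports no verdict.
The state is a dict: "time": time; "q": joint angles; "qd": joint speeds; "tau": joint torques, N m; "tool_pos": TCP position; "tool_rot": TCP orientation; "contact_force": force on the tool from outside, world axes, zero at the start; "wrist_torque": the same for the moment, N m; "opening": opening from 0.0 (shut) to 1.0 (fully open).
Only numpy, scipy, OpenCV 4.12 (cv2) and the standard library are available. Lean on these libraries where they do the work, as an engineer would, in place of code of your own. Each camera call takes 0.05 s, during which the arm holds its last target.

## Working session

There is one attempt and no reset: what is moved stays moved. The work goes in short steps, Python scripts to look and compute and a shell command to move; the robot and the scene stay as the last step left them, time stands still between calls to the robot, and variables do not carry over. Pictures are saved under pics/ and viewed, and the job is handed in when it is done.

```bash
ls; mkdir -p pics
python3 - <<'E'
from rig import status, capture, arm
import cv2, numpy as np
s=status.read_state()
print({k:np.round(v,3).tolist() for k,v in s.items()})
print([a for a in dir(arm) if not a.startswith('__')], arm.tcp_to_grasp)
for n in ["scene","top","wrist"]:
    c=capture(n); cv2.imwrite(f"pics/{n}0.png",c["frame"][:,:,::-1]); 
    R=cv2.Rodrigues(np.array(c["rvec"],float))[0]; print(n,(-R.T@np.array(c["tvec"]).ravel()).round(3), R[2].round(3),np.array(c["mtx"]).round(1).tolist())
E
```

```text
pics
{'time': 0.0, 'q': [0.997, 0.427, 0.074, 1.607, -0.034, 1.111, -0.067], 'qd': [0.002, 0.001, -0.001, -0.001, 0.001, -0.001, 0.0], 'tau': [-0.001, -93.579, 3.667, -45.421, -0.049, 0.02, 0.0], 'tool_pos': [0.277, -0.615, 0.205], 'tool_rot': [-1.572, -0.0, -2.718], 'contact_force': [0.342, 0.21, 0.551], 'wrist_torque': [-0.034, -0.055, -0.015], 'opening': 0.999}
['PlanningError', 'tcp_to_grasp'] 0.0188
scene [0.919 0.6   1.064] [-0.306 -0.491 -0.816] [[449.5, 0.0, 283.0], [0.0, 449.5, 208.8], [0.0, 0.0, 1.0]]
top [ 0.317 -0.011  1.456] [ 0.16   0.008 -0.987] [[531.6, 0.0, 281.5], [0.0, 531.6, 198.6], [0.0, 0.0, 1.0]]
wrist [ 0.344 -0.585  0.382] [-0.229 -0.102 -0.968] [[303.1, 0.0, 275.7], [0.0, 303.1, 209.0], [0.0, 0.0, 1.0]]
```

View pics/scene0.png

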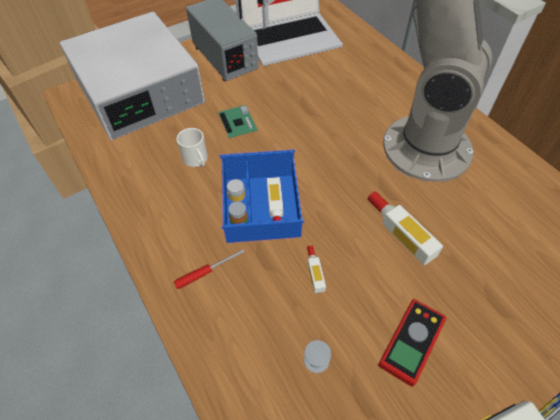

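View pics/top0.png

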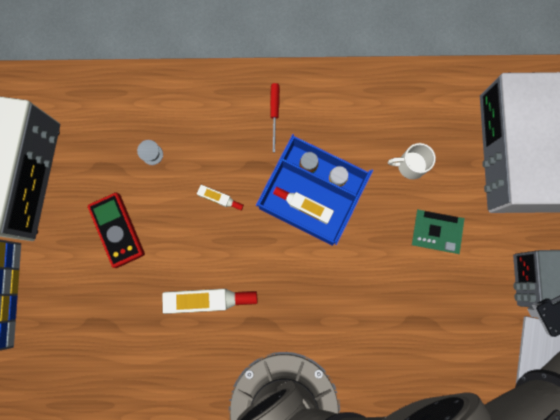

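View pics/wrist0.png

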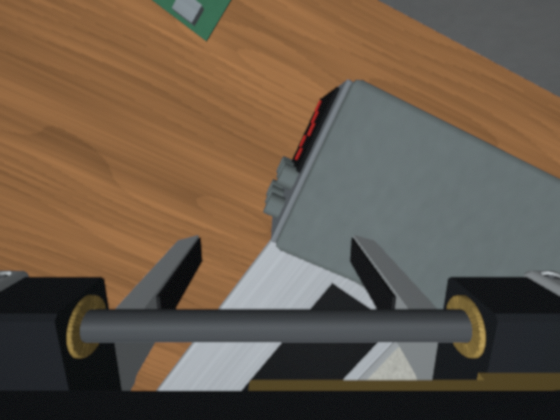

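Three bottles are visible in the top view: a large one at (210,300) and a small one at (220,197), both on the bench, and a medium one at (303,205) in the blue caddy. The caddy one fits the task. I'll enlarge it to confirm and measure it.

```bash
cat > h.py <<'E'
import numpy as np, cv2
def cam(c):
    R=cv2.Rodrigues(np.array(c["rvec"],float))[0]; t=np.array(c["tvec"],float).ravel(); K=np.array(c["mtx"],float); return K,R,t
def ray(c,uv,z):
    K,R,t=cam(c); o=-R.T@t; d=R.T@np.linalg.inv(K)@np.array([uv[0],uv[1],1.0]); return o+d*(z-o[2])/d[2]
def proj(c,P):
    K,R,t=cam(c); p=K@(R@np.array(P,float)+t); return p[:2]/p[2]
E
python3 - <<'E'
from rig import capture
import cv2, numpy as np
from h import *
c=capture("top"); f=c["frame"]; hsv=cv2.cvtColor(f,cv2.COLOR_RGB2HSV)
roi=np.zeros(f.shape[:2],np.uint8); roi[125:255,250:380]=1
blue=cv2.inRange(hsv,(105,120,40),(130,255,255))*roi
cn=max(cv2.findContours(blue,0,2)[0],key=cv2.contourArea)
hull=cv2.convexHull(cn); ap=cv2.approxPolyDP(hull,4,True)[:,0]; print("poly",ap.tolist())
for p in ap: print(p, ray(c,p,0.085).round(4), ray(c,p,0.11).round(4))
hull_m=cv2.fillConvexPoly(np.zeros_like(roi),hull,1)
red=cv2.inRange(hsv,(0,150,80),(6,255,255))|cv2.inRange(hsv,(172,150,80),(180,255,255)); red*=hull_m
white=(cv2.inRange(hsv,(0,0,150),(180,60,255))|cv2.inRange(hsv,(15,120,120),(30,255,255)))*hull_m
for n,m in(("red",red),("white",white)):
    for k in cv2.findContours(m,0,2)[0]:
        if cv2.contourArea(k)>30: print(n,cv2.contourArea(k),cv2.minAreaRect(k),cv2.boxPoints(cv2.minAreaRect(k)).round(1).tolist())
cv2.imwrite("pics/topcrop.png",cv2.resize(f[125:255,250:380,::-1],None,fx=4.6,fy=4.6,interpolation=cv2.INTER_CUBIC))
c=capture("scene");f=c["frame"]
cv2.imwrite("pics/scenecrop.png",cv2.resize(f[140:250,200:320,::-1],None,fx=5,fy=5,interpolation=cv2.INTER_CUBIC))
E
```

```text
poly [[292, 135], [371, 170], [336, 243], [257, 205]]
[292 135] [ 0.7111 -0.0291  0.085 ] [ 0.7039 -0.0287  0.11  ]
[371 170] [ 0.6139 -0.2361  0.085 ] [ 0.6085 -0.232   0.11  ]
[336 243] [ 0.4225 -0.1395  0.085 ] [ 0.4206 -0.1372  0.11  ]
[257 205] [0.5232 0.0642 0.085 ] [0.5194 0.0628 0.11  ]
red 70.0 ((280.60003662109375, 192.80001831054688), (12.521980285644531, 6.260990142822266), 26.56505012512207) [[273.6000061035156, 192.8000030517578], [276.3999938964844, 187.1999969482422], [287.6000061035156, 192.8000030517578], [284.79998779296875, 198.39999389648438]]
white 620.5 ((308.61297607421875, 206.3262939453125), (47.90523910522461, 14.803336143493652), 25.90650749206543) [[283.79998779296875, 202.5], [290.29998779296875, 189.1999969482422], [333.3999938964844, 210.10000610351562], [326.8999938964844, 223.39999389648438]]
white 215.5 ((338.5, 175.0), (16.0, 17.0), 90.0) [[330.0, 167.0], [347.0, 167.0], [347.0, 183.0], [330.0, 183.0]]
white 171.0 ((309.0000305175781, 160.00001525878906), (14.142135620117188, 15.55634880065918), 45.0) [[298.5, 160.5], [309.5, 149.5], [319.5, 159.5], [308.5, 170.5]]
```

View pics/topcrop.png

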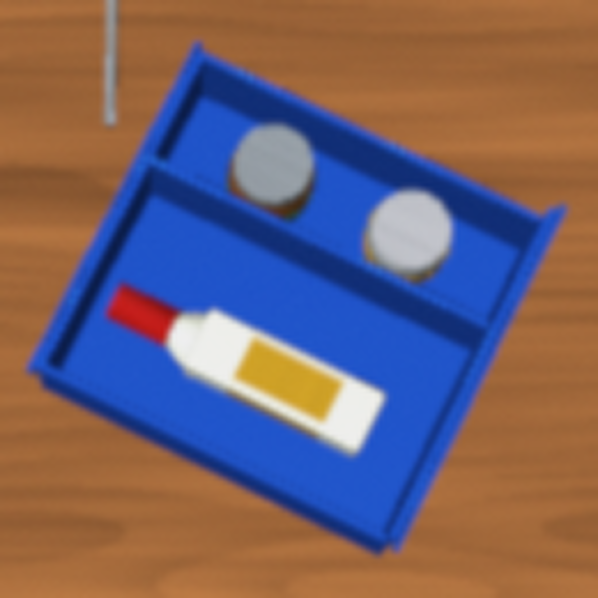

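View pics/scenecrop.png

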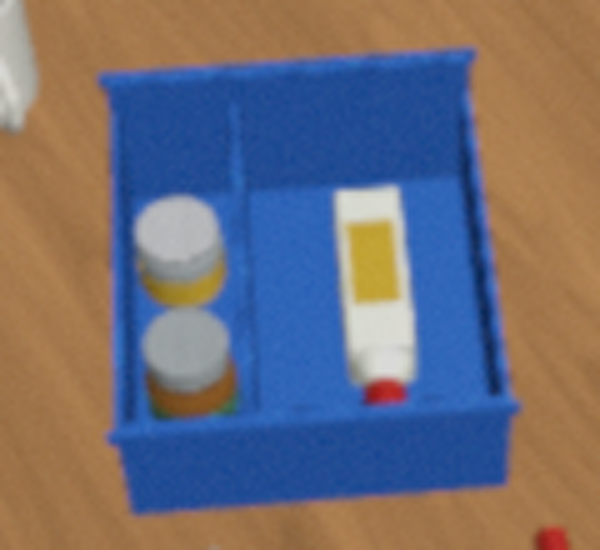

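Run:
```python
from rig import capture
import cv2, numpy as np
from h import *
c=capture("top"); f=c["frame"]; hsv=cv2.cvtColor(f,cv2.COLOR_RGB2HSV)
roi=np.zeros(f.shape[:2],np.uint8); roi[125:255,250:380]=1
A,D=ray(c,(292,135),.085),ray(c,(257,205),.085); B,C=ray(c,(371,170),.11),ray(c,(336,243),.11)
v=(A+B-C-D)[:2]; yaw=np.arctan2(v[1],v[0]); w=(A+D-B-C)[:2]; yaw2=np.arctan2(w[1],w[0])-np.pi/2
print("yaw",np.degrees([yaw,yaw2])); th=(yaw+yaw2)/2
X=np.array([np.cos(th),np.sin(th)]);Y=np.array([-X[1],X[0]])
O=((A+B+C+D)/4)[:2]-.0345*X; print("origin",O.round(4))
L=lambda p:(np.round([(p[:2]-O)@X,(p[:2]-O)@Y],4)).tolist()
# bottle top-face edges: white, bright only
m=roi.copy(); m[:,:]=0; cv2.fillConvexPoly(m,np.array([[284,188],[292,186],[340,208],[330,230],[280,208]]),1)
white=(cv2.inRange(hsv,(0,0,150),(180,60,255))|cv2.inRange(hsv,(15,120,150),(30,255,255)))*m
k=max(cv2.findContours(white,0,2)[0],key=cv2.contourArea)
red=(cv2.inRange(hsv,(0,150,80),(6,255,255))|cv2.inRange(hsv,(172,150,80),(180,255,255)))*roi
kr=max(cv2.findContours(red,0,2)[0],key=cv2.contourArea)
mw=cv2.moments(white,True);mr=cv2.moments(red,True)
pw=ray(c,(mw['m10']/mw['m00'],mw['m01']/mw['m00']),.040);pr=ray(c,(mr['m10']/mr['m00'],mr['m01']/mr['m00']),.032)
print("white cen",L(pw),"red cen",L(pr),pr.round(4)); d=(pr-pw)[:2]; print("axis ang rel caddy y",np.degrees(np.arctan2(d[1],d[0]))-90-np.degrees(th))
P=np.array([L(ray(c,p,.043)) for p in k[:,0]]);print("white ext",P.min(0),P.max(0))
Q=np.array([L(ray(c,p,.03)) for p in kr[:,0]]);print("red ext",Q.min(0),Q.max(0))
# check foot edge, body rect in caddy coords
print(cv2.minAreaRect((P*1000).astype(np.float32)))
np.savez("caddy.npz",O=O,X=X,Y=Y,th=th)
```

```text
yaw [-26.57550447 -26.91059498]
origin [ 0.535 -0.068]
white cen [-0.0066, -0.0104] red cen [-0.0059, 0.0764] [0.5641 0.0029 0.032 ]
axis ang rel caddy y -0.4724908186435286
white ext [-0.0274 -0.0725] [0.0129 0.0561]
red ext [-0.0143  0.0595] [0.0032 0.0937]
((-7.254636764526367, -8.205940246582031), (40.19857406616211, 128.61279296875), 0.0619410015642643)
```

Measured in the caddy frame (yaw -26.7°, origin [0.535, -0.068]):
- **Bottle axis:** x ≈ -0.0065, parallel to the lane within about 0.5°.
- **Ends:** foot at y ≈ -0.074, cap centre at y ≈ 0.076.
- **End gaps:** about 12 and 33 mm, which add up to the 45 mm expected.

In the crops, the middle-sized bottle lies in the wide lane with its foot towards the raised wall. I'll now go above the cap with the fingers half closed.

```bash
python3 -m creep '[{"translation":[0.01,0.03,0.03],"roll":5},{"translation":[0.03,0.065,0.05],"roll":10},{"translation":[0.047,0.102,0.05],"roll":15},{"translation":[0.064,0.139,0.05],"roll":20},{"translation":[0.081,0.176,0.05],"roll":25},{"translation":[0.098,0.213,0.05],"roll":30},{"translation":[0.115,0.25,0.05],"roll":35},{"translation":[0.132,0.287,0.05],"roll":38.8},{"translation":[0.149,0.324,0.05],"roll":38.8},{"translation":[0.166,0.361,0.05],"roll":38.8},{"translation":[0.183,0.398,0.05],"roll":38.8},{"translation":[0.2,0.435,0.05],"roll":38.8}]' 0.45
```

```text
time: 1.3
tool_pos: [0.4779, -0.1784, 0.2558]
tool_rot: [-1.57, -0.0, -2.041]
contact_force: [1.5, 0.2, -0.3]
opening: 0.552
```

```bash
python3 -m creep '[{"translation":[0.017,0.036,0],"roll":0},{"translation":[0.034,0.072,0],"roll":0},{"translation":[0.051,0.108,0],"roll":0},{"translation":[0.068,0.144,0],"roll":0},{"translation":[0.086,0.182,-0.01],"roll":0},{"translation":[0.086,0.182,-0.045],"roll":0},{"translation":[0.086,0.182,-0.085],"roll":0},{"translation":[0.086,0.182,-0.125],"roll":0},{"translation":[0.086,0.182,-0.125],"roll":0},{"translation":[0.086,0.182,-0.125],"roll":0}]'
python3 - <<'E'
from rig import capture,status
import cv2
for n in["wrist","top"]:
    c=capture(n); f=c["frame"][:,:,::-1]; cv2.imwrite(f"pics/{n}1.png",f)
E
```

```text
time: 2.13
tool_pos: [0.5626, 0.0018, 0.1299]
tool_rot: [-1.574, -0.001, -2.04]
contact_force: [0.6, -0.7, 1.8]
opening: 0.553
```

View pics/wrist1.png

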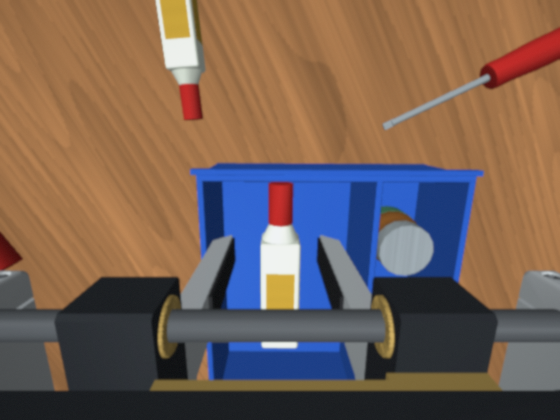

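Run:
```python
from rig import capture,status
import cv2,numpy as np
from h import *
z=np.load("caddy.npz");O,X,Y=z["O"],z["X"],z["Y"]
L=lambda p:(np.round([(p[:2]-O)@X,(p[:2]-O)@Y],4)).tolist()
c=capture("wrist");hsv=cv2.cvtColor(c["frame"],cv2.COLOR_RGB2HSV)
r=(cv2.inRange(hsv,(0,150,80),(6,255,255))|cv2.inRange(hsv,(172,150,80),(180,255,255)));r[:150]=0;r[:,:240]=0;r[260:]=0;r[:,330:]=0
k=max(cv2.findContours(r,0,2)[0],key=cv2.contourArea);x,y,w,h=cv2.boundingRect(k);print(x,y,w,h)
for uv in[(x+w/2,y+h/2),(x,y+h/2),(x+w,y+h/2)]:print("at axis h",L(ray(c,uv,.024)))
print("tip",L(ray(c,(x+w/2,y),.03)),"base",L(ray(c,(x+w/2,y+h),.036)))
print("foot top edge",L(ray(c,(280,347),.043)))
print("inner corners floor: tcp",L(status.read_state()["tool_pos"]))
for uv in[(192,172),(480,172)]: print("rim",L(ray(c,uv,.085)))
```

```text
267 184 22 42
at axis h [-0.0022, 0.0783]
at axis h [-0.0129, 0.0783]
at axis h [0.0085, 0.0782]
tip [-0.0023, 0.0999] base [-0.0024, 0.0607]
foot top edge [-0.0006, -0.068]
inner corners floor: tcp [-0.0046, 0.0758]
rim [-0.0668, 0.1187]
rim [0.1479, 0.1179]
```

The wrist view shows the cap between the fingers at (278,205), at caddy (-0.002..-0.006, 0.078). That agrees with the top view within calibration. Descending.

```bash
python3 -m creep '[{"translation":[0,0.001,-0.03],"roll":0},{"translation":[0,0.001,-0.06],"roll":0},{"translation":[0,0.001,-0.085],"roll":0},{"translation":[0,0.001,-0.1],"roll":0},{"translation":[0,0.001,-0.11],"roll":0},{"translation":[0,0.001,-0.116],"roll":0},{"translation":[0,0.001,-0.12],"roll":0},{"translation":[0,0.001,-0.122],"roll":0},{"translation":[0,0.001,-0.122],"roll":0},{"translation":[0,0.001,-0.122],"roll":0}]'
python3 - <<'E'
from rig import capture,status
import cv2
for n in["wrist","top"]:
    c=capture(n); f=c["frame"][:,:,::-1]; cv2.imwrite(f"pics/{n}2.png",f if n=="wrist" else cv2.resize(f[125:255,250:380],None,fx=4,fy=4))
E
```

```text
time: 3.12
tool_pos: [0.5641, 0.0027, 0.0093]
tool_rot: [-1.57, 0.001, -2.041]
contact_force: [0.3, -0.1, -0.3]
opening: 0.548
```

View pics/wrist2.png

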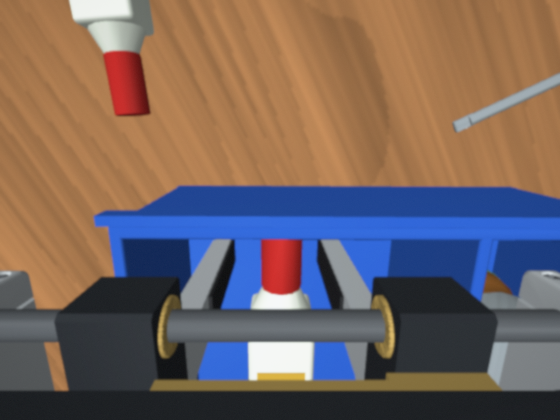

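The cap (281,265) sits between the fingers. I'll close to just under the cap's diameter first, to find contact lightly.

```bash
python3 -m creep '[{"translation":[0,0,-0.001],"roll":0},{"translation":[0,0,-0.001],"roll":0},{"translation":[0,0,-0.001],"roll":0},{"translation":[0,0,-0.001],"roll":0},{"translation":[0,0,-0.001],"roll":0},{"translation":[0,0,-0.001],"roll":0},{"translation":[0,0,-0.001],"roll":0},{"translation":[0,0,-0.001],"roll":0}]' 0.755
```

```text
time: 3.88
tool_pos: [0.5637, 0.0027, 0.0075]
tool_rot: [-1.571, 0.0, -2.041]
contact_force: [1.3, -0.1, 0.7]
opening: 0.252
```

```bash
python3 -m creep '[{"translation":[0,0,0.003],"roll":0},{"translation":[-0.0003,-0.0006,0.006],"roll":0},{"translation":[-0.0006,-0.0012,0.009],"roll":0},{"translation":[-0.001,-0.0018,0.012],"roll":0},{"translation":[-0.0013,-0.0025,0.0156],"roll":0},{"translation":[-0.0013,-0.0025,0.0156],"roll":0},{"translation":[-0.0013,-0.0025,0.0156],"roll":0}]'
python3 - <<'E'
from rig import capture,status
import cv2,numpy as np
a=capture("scene")["frame"][140:250,200:320,::-1];b=capture("top")["frame"][125:255,250:380,::-1];w=capture("wrist")["frame"][:,:,::-1]
cv2.imwrite("pics/l1.png",np.hstack([cv2.resize(a,(400,367),interpolation=cv2.INTER_CUBIC),cv2.resize(b,(367,367),interpolation=cv2.INTER_CUBIC)]));cv2.imwrite("pics/w3.png",w)
E
```

```text
time: 4.47
tool_pos: [0.5624, 0.0001, 0.0234]
tool_rot: [-1.57, 0.0, -2.041]
contact_force: [-0.4, 0.4, -1.6]
opening: 0.255
```

View pics/l1.png

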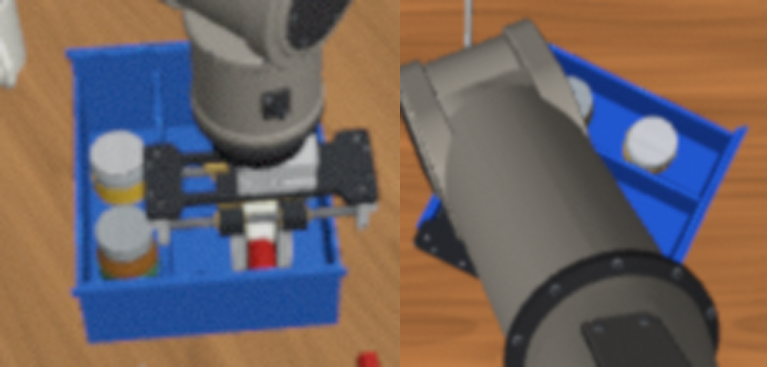

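View pics/w3.png

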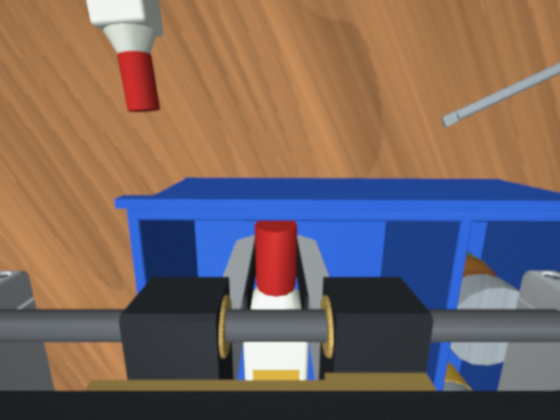

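```bash
cat > tilt.py <<'E'
import numpy as np,cv2
from h import *
from rig import capture,status
z=np.load("caddy.npz");O,X,Y=z["O"],z["X"],z["Y"]
X3=np.r_[X,0];Y3=np.r_[Y,0];Z3=np.array([0,0,1.])
def pt(cap,phi,along,up):  # along from cap centre toward tip, up = off-axis on upper side
    p=np.radians(phi); return cap+along*(np.cos(p)*Y3+np.sin(p)*Z3)+up*(-np.sin(p)*Y3+np.cos(p)*Z3)
E
python3 - <<'E'
from tilt import *
c0=cv2.imread("pics/wrist1.png");hsv=cv2.cvtColor(c0,cv2.COLOR_BGR2HSV)
c=capture("wrist");s=status.read_state()
f=c["frame"];h2=cv2.cvtColor(f,cv2.COLOR_RGB2HSV)
for n,h in(("w1",hsv),("now",h2)):
    col=h[:,272:282].astype(int)
    y=np.where(((h[:,276,0]>15)&(h[:,276,0]<32)&(h[:,276,1]>120)&(np.arange(420)>230)))[0]
    r=np.where(((h[:,276,0]<6)|(h[:,276,0]>172))&(h[:,276,1]>150)&(np.arange(420)>150))[0]
    print(n,"label rows",y.min(),y.max(),"red rows",r.min(),r.max())
cap=np.array(s["tool_pos"])+[0,0,.0188]
for dz in(0,-.003):
  for phi in(0,6,10):
    cc=cap+[0,0,dz]
    print(dz,phi,"tip top",proj(c,pt(cc,phi,.02,.012)).round(1),"tip bot",proj(c,pt(cc,phi,.02,-.012)).round(1),"cap base",proj(c,pt(cc,phi,-.02,.012)).round(1),"body start",proj(c,pt(cc,phi,-.035,.019)).round(1),"label",proj(c,pt(cc,phi,-.052,.019)).round(1))
E
```

```text
w1 label rows 275 390 red rows 183 224
now label rows 371 390 red rows 222 294
0 0 tip top [275.4 236.5] tip bot [275.5 222.7] cap base [275.7 305.8] body start [275.8 338. ] label [275.9 364.6]
0 6 tip top [275.4 240.4] tip bot [275.4 221.9] cap base [275.7 305.4] body start [275.8 336.3] label [275.9 359.9]
0 10 tip top [275.4 243.1] tip bot [275.4 221.6] cap base [275.7 305. ] body start [275.8 334.7] label [275.9 356.3]
-0.003 0 tip top [275.4 234.5] tip bot [275.5 221.2] cap base [275.7 302.8] body start [275.8 334.3] label [275.8 360.6]
-0.003 6 tip top [275.4 238.3] tip bot [275.5 220.4] cap base [275.7 302.5] body start [275.8 332.7] label [275.9 356.1]
-0.003 10 tip top [275.4 241. ] tip bot [275.4 220.1] cap base [275.7 302. ] body start [275.8 331.2] label [275.8 352.6]
```

Run:
```python
import cv2
a=cv2.imread("pics/w3.png")[200:400,230:325];cv2.imwrite("pics/w3z.png",cv2.resize(a,None,fx=3,fy=3,interpolation=cv2.INTER_CUBIC))
print(cv2.imread("pics/w3.png")[216:250,276].tolist())
```

```text
[[221, 108, 54], [220, 108, 53], [213, 103, 53], [187, 90, 65], [139, 68, 96], [79, 44, 125], [41, 34, 142], [32, 34, 147], [33, 34, 149], [32, 35, 149], [31, 35, 149], [32, 34, 149], [32, 35, 150], [33, 35, 150], [32, 34, 152], [37, 39, 164], [43, 46, 185], [48, 51, 203], [54, 57, 212], [53, 57, 212], [55, 58, 213], [53, 56, 211], [54, 56, 212], [52, 56, 211], [53, 55, 211], [52, 56, 210], [52, 56, 211], [52, 56, 210], [53, 56, 210], [52, 55, 209], [51, 54, 209], [51, 55, 208], [52, 55, 209], [52, 55, 209]]
```

View pics/w3z.png

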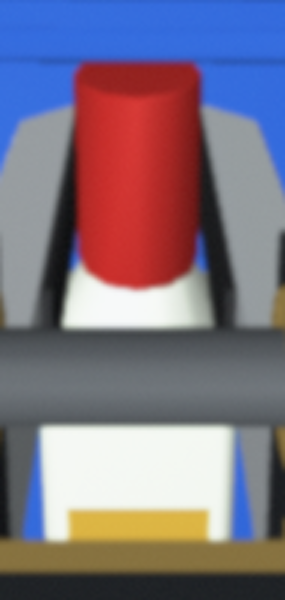

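```bash
cat > ft.py <<'E'
from rig import capture,status
import numpy as np
F=[];T=[]
for i in range(8):
    capture("wrist");s=status.read_state();F.append(s["contact_force"]);T.append(s["wrist_torque"])
print("F",np.mean(F,0).round(2),"T",np.mean(T,0).round(3),"sdT",np.std(T,0).round(3),"open",round(s["opening"],4),"t",round(s["time"],2),np.round(s["tool_pos"],4))
X=np.array([.893,-.450,0]);print("torque about caddy x",(np.mean(T,0)@X).round(3))
E
python3 ft.py
```

```text
F [ 0.18  0.34 -1.42] T [ 0.096 -0.107  0.009] sdT [0.035 0.014 0.033] open 0.2513 t 5.07 [5.622e-01 3.000e-04 2.300e-02]
torque about caddy x 0.134
```

The force data show about -1.4 N and 0.13 N·m about caddy x. The cap's end disc also shows no tilt. So the bottle was carried rigidly and did not pivot, which means the grip is too tight. I'll lower it back and loosen.

```bash
python3 -m creep '[{"translation":[0.0003,0.0006,-0.004],"roll":0},{"translation":[0.0006,0.0012,-0.008],"roll":0},{"translation":[0.001,0.002,-0.012],"roll":0},{"translation":[0.001,0.002,-0.0145],"roll":0},{"translation":[0.001,0.002,-0.0145],"roll":0}]'
python3 ft.py
python3 -m creep '[{"translation":[0,0,0],"roll":0},{"translation":[0,0,0],"roll":0},{"translation":[0,0,0],"roll":0}]' 0.746
python3 ft.py
```

```text
time: 5.48
tool_pos: [0.5631, 0.0025, 0.0079]
tool_rot: [-1.571, -0.0, -2.04]
contact_force: [1.1, 0.5, 0.8]
opening: 0.248
F [0.18 0.62 0.  ] T [ 0.046 -0.056 -0.017] sdT [0.016 0.025 0.024] open 0.2476 t 5.88 [0.5633 0.0022 0.0087]
torque about caddy x 0.066
time: 6.13
tool_pos: [0.5633, 0.0022, 0.0086]
tool_rot: [-1.571, 0.0, -2.041]
contact_force: [0.0, 0.8, -0.1]
opening: 0.255
F [ 0.46  0.37 -0.69] T [ 0.097 -0.111  0.011] sdT [0.028 0.024 0.038] open 0.2527 t 6.53 [0.5632 0.0023 0.0086]
torque about caddy x 0.136
```

```bash
python3 -m creep '[{"translation":[0,0,0.003],"roll":0},{"translation":[-0.0003,-0.0006,0.006],"roll":0},{"translation":[-0.0006,-0.0012,0.009],"roll":0},{"translation":[-0.001,-0.0018,0.012],"roll":0},{"translation":[-0.001,-0.0018,0.012],"roll":0}]'
python3 ft.py
cat > disc.py <<'E'
import sys,cv2,numpy as np
from rig import capture
f=capture("wrist")["frame"][:,:,::-1].copy();cv2.imwrite("pics/%s.png"%sys.argv[1],f)
r=f[:,276,2].astype(int);g=f[:,276,1].astype(int)
rows=[i for i in range(150,330) if r[i]>100 and g[i]<75 and r[i]>2*g[i]]
if rows:
    a=rows[0];b=next(i for i in rows if r[i]>182);print("disc",a,b,"red end",rows[-1])
E
python3 disc.py w4
```

```text
time: 6.95
tool_pos: [0.5625, 0.0002, 0.0213]
tool_rot: [-1.57, 0.0, -2.041]
contact_force: [-1.0, 0.2, -0.8]
opening: 0.258
F [ 0.13  0.27 -0.79] T [ 0.074 -0.131  0.008] sdT [0.014 0.034 0.011] open 0.2563 t 7.35 [5.622e-01 5.000e-04 2.050e-02]
torque about caddy x 0.125
disc 224 232 red end 294
```

View pics/w4.png

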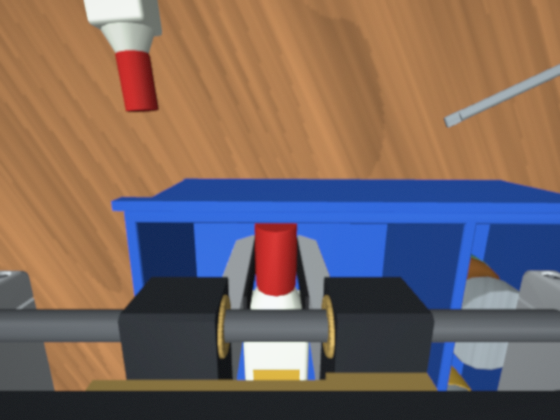

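```bash
cat >> disc.py <<'E'
import cv2
h=cv2.cvtColor(f,cv2.COLOR_BGR2HSV)
y=[i for i in range(300,395) if 15<h[i,276,0]<32 and h[i,276,1]>110]
print("label",y[:1])
E
python3 disc.py w5
python3 -m creep '[{"translation":[0,0,0],"roll":0},{"translation":[0,0,0],"roll":0}]' 0.743
python3 disc.py w6;python3 ft.py
python3 -m creep '[{"translation":[0,0,0],"roll":0},{"translation":[0,0,0],"roll":0}]' 0.740
python3 disc.py w7;python3 ft.py
```

```text
disc 224 232 red end 294
label [370]
time: 7.62
tool_pos: [0.5622, 0.0004, 0.0205]
tool_rot: [-1.571, -0.0, -2.041]
contact_force: [0.4, 0.7, 1.4]
opening: 0.254
disc 223 224 red end 279
label [356]
F [ 0.36 -0.29 -0.12] T [-0.028 -0.04  -0.002] sdT [0.026 0.039 0.025] open 0.2606 t 8.07 [5.623e-01 4.000e-04 2.060e-02]
torque about caddy x -0.007
time: 8.23
tool_pos: [0.5622, 0.0004, 0.0206]
tool_rot: [-1.571, -0.0, -2.041]
contact_force: [0.4, -1.0, 0.5]
opening: 0.258
disc 223 224 red end 279
label [356]
F [-0.03 -0.16  0.27] T [-0.022 -0.031  0.007] sdT [0.025 0.035 0.032] open 0.2633 t 8.68 [5.623e-01 4.000e-04 2.060e-02]
torque about caddy x -0.006
```

Opening to 0.743 let the bottle settle back on the floor: torque went to 0 and the label jumped from row 370 to 356. So the light hold lies between 0.743 and 0.746. I'll re-grip there.

```bash
python3 -m creep '[{"translation":[0.0005,0.001,-0.006],"roll":0},{"translation":[0.001,0.0018,-0.012],"roll":0},{"translation":[0.001,0.0018,-0.012],"roll":0},{"translation":[0.001,0.0018,-0.012],"roll":0}]' 0.735
python3 disc.py w8
python3 -m creep '[{"translation":[0,0,0],"roll":0},{"translation":[0,0,0],"roll":0},{"translation":[0,0,0],"roll":0},{"translation":[0,0,0.002],"roll":0},{"translation":[0,0,0.004],"roll":0},{"translation":[-0.0003,-0.0006,0.006],"roll":0},{"translation":[-0.0006,-0.0012,0.009],"roll":0},{"translation":[-0.001,-0.0018,0.012],"roll":0},{"translation":[-0.001,-0.0018,0.012],"roll":0}]' 0.7448
python3 ft.py; python3 disc.py w9
```

```text
time: 9.02
tool_pos: [0.5629, 0.0024, 0.0079]
tool_rot: [-1.572, -0.0, -2.04]
contact_force: [-0.2, -0.7, 0.0]
opening: 0.262
disc 239 239 red end 294
label [375]
time: 9.82
tool_pos: [0.5625, 0.0002, 0.0213]
tool_rot: [-1.57, 0.0, -2.041]
contact_force: [0.2, -0.3, 0.6]
opening: 0.251
F [ 0.34 -0.33  0.45] T [-0.1   -0.177  0.   ] sdT [0.017 0.017 0.025] open 0.2546 t 10.22 [5.622e-01 5.000e-04 2.050e-02]
torque about caddy x -0.01
disc 223 224 red end 279
label [356]
```

Against the floor reference (label row 375, red end 294), both earlier lifts moved the label to about 370. The prediction for 5-6° of pivot is -4 px, so the bottle was probably pivoting with the foot down. At 0.7448 it slips. I'll re-grip at 0.747 and make a larger test lift.

```bash
python3 -m creep '[{"translation":[0.0005,0.001,-0.006],"roll":0},{"translation":[0.001,0.0018,-0.012],"roll":0},{"translation":[0.001,0.0018,-0.012],"roll":0},{"translation":[0.001,0.0018,-0.012],"roll":0}]' 0.735
python3 disc.py w8b; python3 ft.py
python3 -m creep '[{"translation":[0,0,0],"roll":0},{"translation":[0,0,0],"roll":0},{"translation":[0,0,0],"roll":0},{"translation":[0,0,0],"roll":0}]' 0.747
python3 disc.py w8c; python3 ft.py
python3 -m creep '[{"translation":[0,0,0.003],"roll":0},{"translation":[-0.0003,-0.0006,0.006],"roll":0},{"translation":[-0.0006,-0.0012,0.009],"roll":0},{"translation":[-0.001,-0.0018,0.012],"roll":0},{"translation":[-0.0013,-0.0025,0.0156],"roll":0},{"translation":[-0.0017,-0.0033,0.0194],"roll":0},{"translation":[-0.0021,-0.0043,0.0232],"roll":0},{"translation":[-0.0021,-0.0043,0.0232],"roll":0}]'
python3 ft.py; python3 disc.py w10
```

```text
time: 10.6
tool_pos: [0.5628, 0.0024, 0.0078]
tool_rot: [-1.572, -0.0, -2.04]
contact_force: [0.1, -0.0, 0.6]
opening: 0.267
disc 239 239 red end 294
label [375]
F [ 0.28 -0.38  0.2 ] T [-0.028 -0.032  0.002] sdT [0.029 0.023 0.021] open 0.2649 t 11.05 [0.5633 0.0022 0.0087]
torque about caddy x -0.011
time: 11.38
tool_pos: [0.5633, 0.0022, 0.0086]
tool_rot: [-1.571, 0.0, -2.041]
contact_force: [-0.7, -0.5, 1.1]
opening: 0.253
disc 238 239 red end 293
label [374]
F [-0.25  0.25  1.83] T [0.024 0.101 0.021] sdT [0.022 0.015 0.035] open 0.2536 t 11.83 [0.5633 0.0022 0.0086]
torque about caddy x -0.024
time: 12.5
tool_pos: [0.5614, -0.0024, 0.0326]
tool_rot: [-1.57, 0.0, -2.041]
contact_force: [-0.3, 0.2, -0.1]
opening: 0.256
F [ 0.44 -0.03 -0.65] T [ 0.04  -0.1    0.016] sdT [0.017 0.044 0.039] open 0.2537 t 12.9 [ 0.5611 -0.002   0.0316]
torque about caddy x 0.081
disc 216 234 red end 293
label [364]
```

View pics/w10.png

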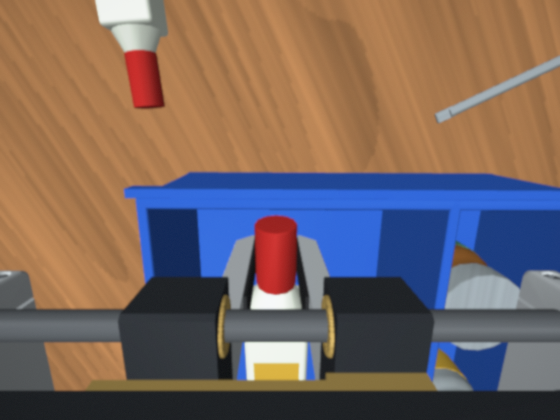

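At 0.747 it pivots properly: the end disc spans rows 216-234, the label is at row 364, and this matches about 9° with the foot down. Next I'll work out the arc waypoints.

Run:
```python
import numpy as np
X=np.array([.8931,-.4499]);Y=np.array([.4499,.8931])
def P(ph):
    p=np.radians(ph);yc=max(-.0741,-.1065+.038*np.sin(p))
    return yc+.1495*np.cos(p)-.0224*np.sin(p), .005+.1495*np.sin(p)+.0224*np.cos(p)-.0188
def rel(a,b):
    y0,z0=P(a);y,z=P(b);d=(y-y0)*Y;return [round(d[0],4),round(d[1],4),round(z-z0,4)]
for b in range(12,46,3): print(b,rel(9,b),np.round(P(b),4))
print()
for b in range(45,91,3): print(b,rel(42,b),np.round(P(b),4))
```

```text
12 [np.float64(-0.0012), np.float64(-0.0023), np.float64(0.0075)] [0.0675 0.0392]
15 [np.float64(-0.0025), np.float64(-0.005), np.float64(0.0148)] [0.0645 0.0465]
18 [np.float64(-0.004), np.float64(-0.0079), np.float64(0.022)] [0.0612 0.0537]
21 [np.float64(-0.0057), np.float64(-0.0113), np.float64(0.029)] [0.0574 0.0607]
24 [np.float64(-0.0075), np.float64(-0.0149), np.float64(0.0358)] [0.0534 0.0675]
27 [np.float64(-0.0095), np.float64(-0.0189), np.float64(0.0423)] [0.0489 0.074 ]
30 [np.float64(-0.0116), np.float64(-0.0231), np.float64(0.0486)] [0.0442 0.0803]
33 [np.float64(-0.0139), np.float64(-0.0277), np.float64(0.0547)] [0.0391 0.0864]
36 [np.float64(-0.0164), np.float64(-0.0325), np.float64(0.0605)] [0.0337 0.0922]
39 [np.float64(-0.0189), np.float64(-0.0376), np.float64(0.066)] [0.028  0.0977]
42 [np.float64(-0.0216), np.float64(-0.0429), np.float64(0.0712)] [0.022  0.1029]
45 [np.float64(-0.0244), np.float64(-0.0485), np.float64(0.076)] [0.0158 0.1078]

45 [np.float64(-0.0028), np.float64(-0.0056), np.float64(0.0049)] [0.0158 0.1078]
48 [np.float64(-0.0057), np.float64(-0.
[... 510 characters left out ...]
at64(0.029)] [-0.0314  0.1319]
69 [np.float64(-0.0272), np.float64(-0.0539), np.float64(0.0309)] [-0.0384  0.1338]
72 [np.float64(-0.0304), np.float64(-0.0603), np.float64(0.0324)] [-0.0455  0.1353]
75 [np.float64(-0.0336), np.float64(-0.0668), np.float64(0.0335)] [-0.0527  0.1364]
78 [np.float64(-0.037), np.float64(-0.0734), np.float64(0.0342)] [-0.0602  0.1371]
81 [np.float64(-0.0404), np.float64(-0.0801), np.float64(0.0345)] [-0.0677  0.1374]
84 [np.float64(-0.0438), np.float64(-0.087), np.float64(0.0343)] [-0.0754  0.1372]
87 [np.float64(-0.0473), np.float64(-0.0939), np.float64(0.0338)] [-0.0831  0.1367]
90 [np.float64(-0.0508), np.float64(-0.1008), np.float64(0.0328)] [-0.0909  0.1357]
```

```bash
python3 -m creep '[{"translation":[-0.0006,-0.0011,0.0037],"roll":0},{"translation":[-0.0012,-0.0023,0.0075],"roll":0},{"translation":[-0.0018,-0.0036,0.0111],"roll":0},{"translation":[-0.0025,-0.005,0.0148],"roll":0},{"translation":[-0.0032,-0.0064,0.0184],"roll":0},{"translation":[-0.004,-0.0079,0.022],"roll":0},{"translation":[-0.0048,-0.0096,0.0255],"roll":0},{"translation":[-0.0057,-0.0113,0.029],"roll":0},{"translation":[-0.0066,-0.0131,0.0324],"roll":0},{"translation":[-0.0075,-0.0149,0.0358],"roll":0},{"translation":[-0.0085,-0.0169,0.039],"roll":0},{"translation":[-0.0095,-0.0189,0.0423],"roll":0}]'
python3 disc.py w11
python3 - <<'E'
from rig import capture
import cv2
a=capture("scene")["frame"][140:250,200:320,::-1];cv2.imwrite("pics/s11.png",cv2.resize(a,None,fx=5,fy=5,interpolation=cv2.INTER_CUBIC))
E
```

```text
time: 13.95
tool_pos: [0.5515, -0.0211, 0.0744]
tool_rot: [-1.571, 0.0, -2.041]
contact_force: [0.1, 0.9, -0.3]
opening: 0.251
disc 216 245 red end 289
label [342]
```

View pics/w11.png

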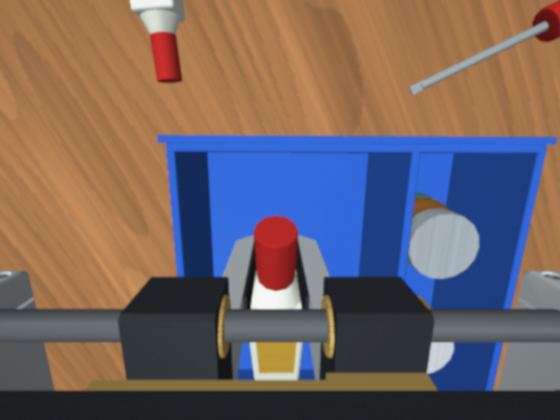

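View pics/s11.png

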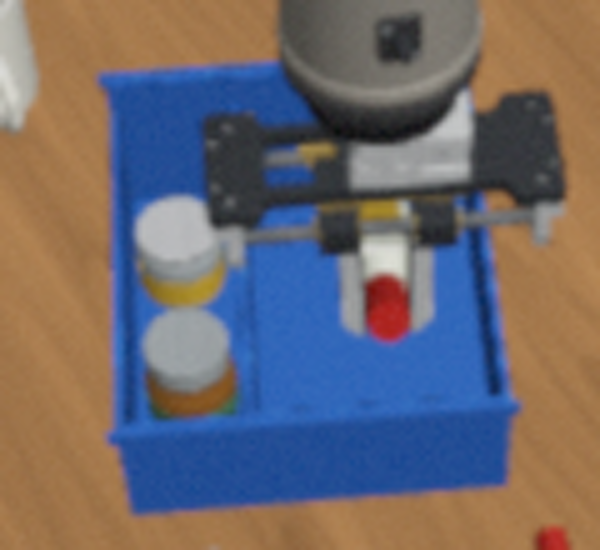

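Both views show the bottle tilting, with the end disc (275,230) facing up and the body narrowing towards the foot. I'll carry on along the arc.

```bash
python3 - <<'E'
import numpy as np
from tilt import *
c=capture("wrist");s=status.read_state();cap=np.array(s["tool_pos"])+[0,0,.0154]
for p in(20,24,27,30):print(p,proj(c,pt(cap,p,.02,.012))[1]-proj(c,pt(cap,p,.02,-.012))[1],proj(c,pt(cap,p,-.057,.019))[1])
E
python3 -m creep '[{"translation":[-0.0021,-0.0042,0.0063],"roll":0},{"translation":[-0.0044,-0.0088,0.0124],"roll":0},{"translation":[-0.0069,-0.0136,0.0182],"roll":0},{"translation":[-0.0094,-0.0187,0.0237],"roll":0},{"translation":[-0.0121,-0.024,0.0289],"roll":0},{"translation":[-0.0149,-0.0296,0.0338],"roll":0},{"translation":[-0.0178,-0.0354,0.0383],"roll":0},{"translation":[-0.0208,-0.0414,0.0425],"roll":0},{"translation":[-0.0208,-0.0414,0.0425],"roll":0}]'
python3 disc.py w12
python3 - <<'E'
from tilt import *
s=status.read_state();cap=np.array(s["tool_pos"])+[0,0,.0154];c=capture("wrist")
for p in(40,46,51,56):print(p,proj(c,pt(cap,p,.02,.012))[1]-proj(c,pt(cap,p,.02,-.012))[1],proj(c,pt(cap,p,-.057,.019))[1])
E
```

```text
20 28.082507701143783 346.38461612042903
24 30.830970391833034 341.57849009127216
27 32.80639550600071 337.8669478567332
30 34.69669208027278 334.0755299841649
time: 14.85
tool_pos: [0.5307, -0.0639, 0.1175]
tool_rot: [-1.57, -0.0, -2.042]
contact_force: [0.5, 0.9, 0.5]
opening: 0.258
disc 225 225 red end 279
label [303]
40 40.359831438841326 321.4499290129764
46 43.03321851063092 313.3240980786709
51 44.82042363433186 306.4593221598278
56 46.17115301042318 299.5371750512363
```

View pics/w12.png

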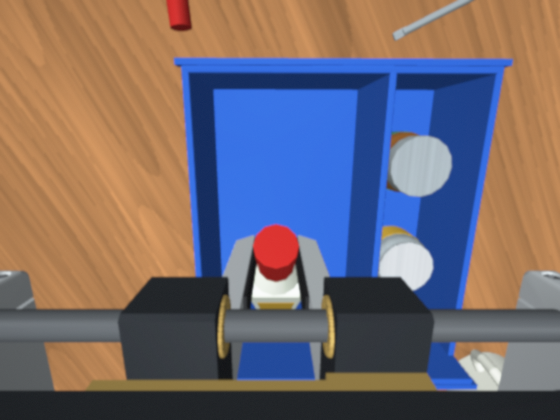

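Tilted about 50°, with the cap disc at (275,248). Continuing to about 78°.

```bash
python3 -m creep '[{"translation":[-0.0032,-0.0061,0.0038],"roll":0},{"translation":[-0.0064,-0.0125,0.0073],"roll":0},{"translation":[-0.0094,-0.0185,0.0104],"roll":0},{"translation":[-0.0123,-0.0243,0.0131],"roll":0},{"translation":[-0.0153,-0.0303,0.0154],"roll":0},{"translation":[-0.0185,-0.0365,0.0173],"roll":0},{"translation":[-0.0217,-0.0429,0.0188],"roll":0},{"translation":[-0.0249,-0.0494,0.0199],"roll":0},{"translation":[-0.0283,-0.056,0.0206],"roll":0},{"translation":[-0.0283,-0.056,0.0206],"roll":0}]'
python3 ft.py
python3 disc.py w13
python3 - <<'E'
from rig import capture
import cv2
a=capture("scene")["frame"][120:250,190:320,::-1];cv2.imwrite("pics/s13.png",cv2.resize(a,None,fx=4.5,fy=4.5,interpolation=cv2.INTER_CUBIC))
E
```

```text
time: 15.78
tool_pos: [0.5019, -0.12, 0.1374]
tool_rot: [-1.571, -0.0, -2.042]
contact_force: [-0.3, -0.0, 1.8]
opening: 0.254
F [ 0.04 -0.42  2.04] T [-0.179  0.009 -0.024] sdT [0.034 0.037 0.024] open 0.2539 t 16.18 [ 0.5027 -0.1181  0.1372]
torque about caddy x -0.164
disc 232 239 red end 284
label [380]
```

View pics/w13.png

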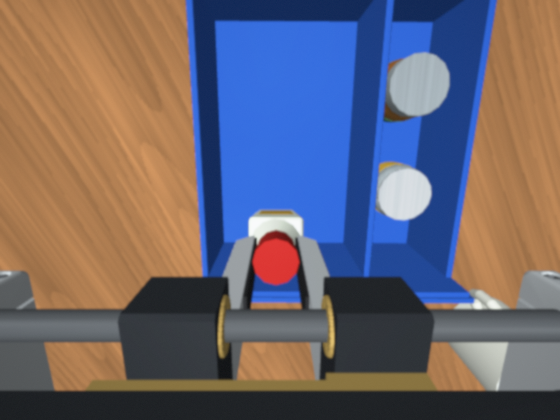

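View pics/s13.png

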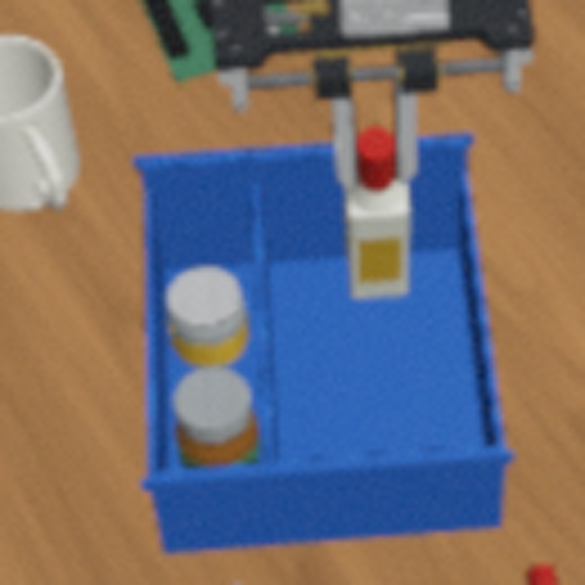

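The scene view shows the bottle nearly upright, foot on the floor, near the raised wall. Finishing the turn.

```bash
python3 -m creep '[{"translation":[-0.0017,-0.0033,0.0002],"roll":0},{"translation":[-0.0034,-0.0067,0.0003],"roll":0},{"translation":[-0.0051,-0.0101,0.0002],"roll":0},{"translation":[-0.0068,-0.0136,0.0001],"roll":0},{"translation":[-0.0086,-0.017,-0.0001],"roll":0},{"translation":[-0.0103,-0.0205,-0.0004],"roll":0},{"translation":[-0.012,-0.0239,-0.0009],"roll":0},{"translation":[-0.0138,-0.0274,-0.0014],"roll":0},{"translation":[-0.0138,-0.0274,-0.0014],"roll":0}]'
python3 ft.py
python3 disc.py w14
python3 - <<'E'
from rig import capture
import cv2
a=capture("scene")["frame"][120:250,190:320,::-1];cv2.imwrite("pics/s14.png",cv2.resize(a,None,fx=4.5,fy=4.5,interpolation=cv2.INTER_CUBIC))
E
```

```text
time: 17.03
tool_pos: [0.4883, -0.1467, 0.1357]
tool_rot: [-1.571, -0.0, -2.042]
contact_force: [-0.2, -0.2, 1.1]
opening: 0.251
F [-0.53 -1.01  2.14] T [-0.254  0.104 -0.002] sdT [0.037 0.036 0.049] open 0.2533 t 17.43 [ 0.4888 -0.1457  0.1358]
torque about caddy x -0.273
disc 224 246 red end 287
label [379]
```

View pics/w14.png

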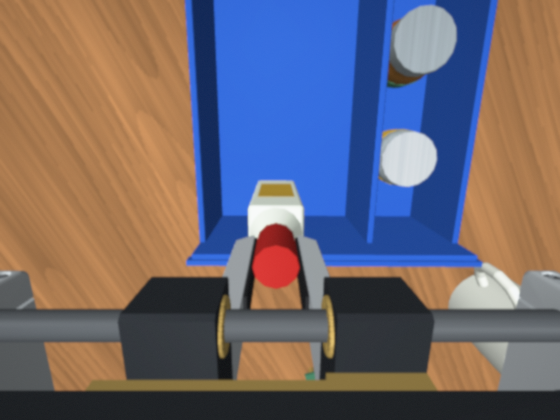

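View pics/s14.png

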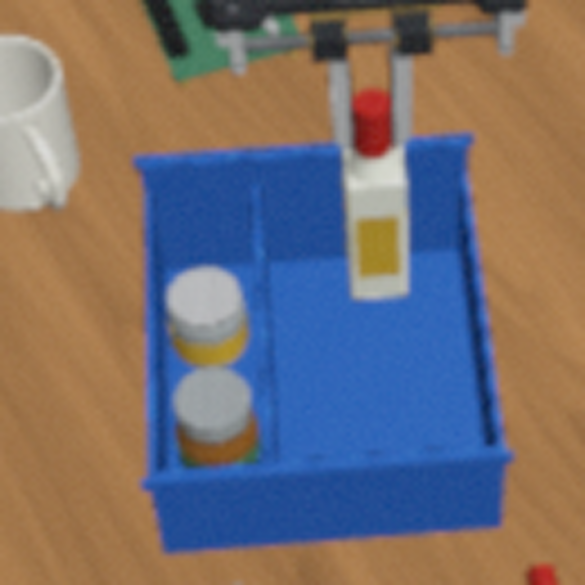

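Run:
```python
from tilt import *
L=lambda p:(np.round([(p[:2]-O)@X,(p[:2]-O)@Y,p[2]],4)).tolist()
W=lambda x,y,z:np.r_[O+x*X+y*Y,z]
c=capture("scene");hsv=cv2.cvtColor(c["frame"],cv2.COLOR_RGB2HSV)
w=cv2.inRange(hsv,(0,0,130),(180,70,255))|cv2.inRange(hsv,(15,120,100),(32,255,255));m=np.zeros_like(w);m[145:190,262:286]=1
k=max(cv2.findContours(w*m,0,2)[0],key=cv2.contourArea)[:,0];print("white bbox",k.min(0),k.max(0))
b=k[k[:,1]>=k[:,1].max()-1].mean(0);print("foot front px",b,L(ray(c,b+[0,.5],.005)))
r=(cv2.inRange(hsv,(0,150,80),(6,255,255))|cv2.inRange(hsv,(172,150,80),(180,255,255)));m[:]=0;m[130:165,262:286]=1
k=max(cv2.findContours(r*m,0,2)[0],key=cv2.contourArea)[:,0];print("red bbox",k.min(0),k.max(0))
print("cap top px at z .175:",L(ray(c,((k[:,0].min()+k[:,0].max())/2,k[:,1].min()),.175)))
for y in(-.0885,-.0865,-.0845):
  print("vertical",y,"foot front",proj(c,W(-.0063,y+.019,.005)).round(1),"shoulder front",proj(c,W(-.0063,y+.019,.12)).round(1),"captop back/front",proj(c,W(-.0063,y-.012,.175)).round(1),proj(c,W(-.0063,y+.012,.135)).round(1))
# reference: wall inner floor corner and rim
print("rim px",[proj(c,W(x,-.1125,.11)).round(1).tolist() for x in(-.07,.139)],"floor/wall edge",proj(c,W(0.03,-.1075,.005)).round(1))
w2=capture("wrist")
for y in(-.0885,-.0865):
  print("wrist vertical",y,"disc centre",proj(w2,W(-.0063,y,.175)).round(1),"cap base front",proj(w2,W(-.0063,y+.012,.135)).round(1),"body front top",proj(w2,W(-.0063,y+.019,.12)).round(1),"foot",proj(w2,W(-.0063,y+.019,.005)).round(1))
```

```text
white bbox [262 145] [285 186]
foot front px [272.2 185.4] [-0.0012, -0.0652, 0.005]
red bbox [269 140] [276 154]
cap top px at z .175: [-0.0081, -0.0894, 0.175]
vertical -0.0885 foot front [273.8 184.7] shoulder front [272.9 159. ] captop back/front [271.5 137.1] [272.6 153.5]
vertical -0.0865 foot front [273.8 185.2] shoulder front [273.  159.6] captop back/front [271.6 137.6] [272.6 154.1]
vertical -0.0845 foot front [273.9 185.7] shoulder front [273.  160.1] captop back/front [271.6 138.2] [272.7 154.6]
rim px [[293.8, 148.5], [220.9, 153.9]] floor/wall edge [260.9 175.8]
wrist vertical -0.0885 disc centre [275.7 276.8] cap base front [275.6 228.8] body front top [275.6 211.6] foot [275.6 182.6]
wrist vertical -0.0865 disc centre [275.7 273.1] cap base front [275.6 225.8] body front top [275.6 208.7] foot [275.6 180.7]
```

Cross-checks put the foot's front edge at y ≈ -0.065 to -0.067, 2-4 mm short of the wall, and the cap leaning about 2-3° short of vertical. Gravity rights it from here, so I'll ease the grip open, let it settle and look.

```bash
python3 -m creep '[{"translation":[0,0,0],"roll":0},{"translation":[0,0,0],"roll":0},{"translation":[0,0,0],"roll":0}]' 0.735
python3 ft.py
python3 -m creep '[{"translation":[0,0,0],"roll":0},{"translation":[0,0,0],"roll":0},{"translation":[0,0,0],"roll":0}]' 0.65
python3 disc.py w15
python3 - <<'E'
from rig import capture
import cv2
a=capture("scene")["frame"][120:250,190:320,::-1];cv2.imwrite("pics/s15.png",cv2.resize(a,None,fx=4.5,fy=4.5,interpolation=cv2.INTER_CUBIC))
E
```

```text
time: 17.88
tool_pos: [0.4887, -0.1457, 0.1357]
tool_rot: [-1.571, 0.0, -2.041]
contact_force: [-0.0, 0.0, -0.6]
opening: 0.265
F [0.29 0.07 0.03] T [-0.029 -0.028 -0.004] sdT [0.024 0.021 0.019] open 0.2627 t 18.28 [ 0.4888 -0.1458  0.1358]
torque about caddy x -0.013
time: 18.53
tool_pos: [0.4888, -0.1458, 0.1358]
tool_rot: [-1.571, 0.0, -2.041]
contact_force: [-0.8, -0.1, 0.9]
opening: 0.349
disc 226 248 red end 289
label [379]
```

View pics/w15.png

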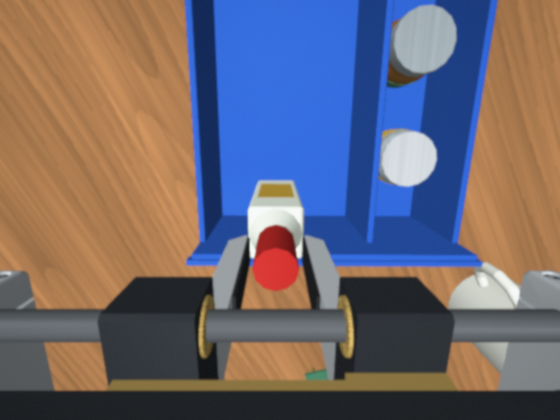

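View pics/s15.png

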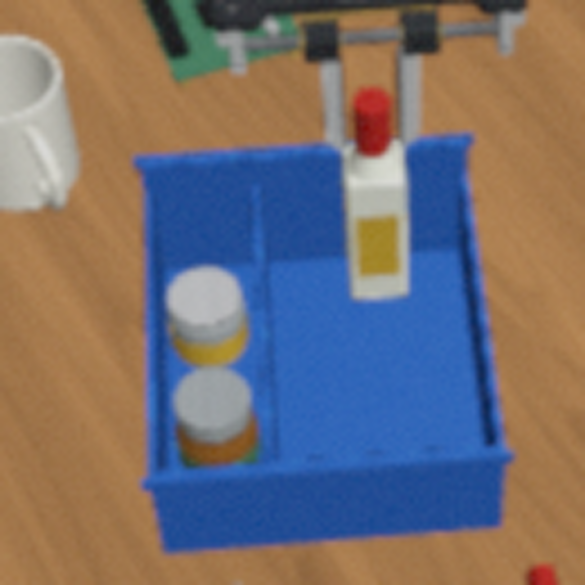

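It is standing upright and free. The foot still looks 2-5 mm off the wall. I'll re-centre on the cap, grip firmly so it stays vertical, and drag it to the wall while watching the force.

```bash
python3 -m creep '[{"translation":[0.0013,0.0027,0],"roll":0},{"translation":[0.0013,0.0027,0],"roll":0},{"translation":[0.0013,0.0027,0],"roll":0}]' 0.65
python3 -m creep '[{"translation":[0,0,0],"roll":0},{"translation":[0,0,0],"roll":0},{"translation":[0,0,0],"roll":0},{"translation":[0,0,0],"roll":0},{"translation":[0,0,0],"roll":0},{"translation":[0,0,0],"roll":0}]' 0.85
python3 ft.py
python3 -m creep '[{"translation":[-0.0004,-0.0009,0],"roll":0},{"translation":[-0.0009,-0.0018,0],"roll":0},{"translation":[-0.0009,-0.0018,0],"roll":0}]'
python3 ft.py
python3 -m creep '[{"translation":[-0.0004,-0.0009,0],"roll":0},{"translation":[-0.0009,-0.0018,0],"roll":0},{"translation":[-0.0009,-0.0018,0],"roll":0}]'
python3 ft.py
```

```text
time: 18.88
tool_pos: [0.4902, -0.1428, 0.1358]
tool_rot: [-1.571, 0.0, -2.04]
contact_force: [0.8, -0.2, -0.4]
opening: 0.35
time: 19.38
tool_pos: [0.49, -0.1431, 0.1357]
tool_rot: [-1.571, 0.0, -2.041]
contact_force: [0.3, 0.7, -0.1]
opening: 0.251
F [ 0.02  0.03 -0.52] T [-0.029 -0.045  0.005] sdT [0.034 0.015 0.021] open 0.2538 t 19.78 [ 0.49   -0.1431  0.1357]
torque about caddy x -0.006
time: 20.03
tool_pos: [0.4898, -0.1436, 0.1359]
tool_rot: [-1.571, 0.002, -2.04]
contact_force: [3.0, 8.2, -0.4]
opening: 0.25
F [ 2.64  7.86 -0.43] T [ 2.068 -0.796 -0.026] sdT [0.023 0.034 0.03 ] open 0.2496 t 20.43 [ 0.4898 -0.1436  0.1359]
torque about caddy x 2.205
time: 20.68
tool_pos: [0.4893, -0.1448, 0.1361]
tool_rot: [-1.57, 0.003, -2.039]
contact_force: [3.2, 10.5, 2.7]
opening: 0.248
F [ 3.23 10.71  2.4 ] T [ 2.943 -0.914 -0.023] sdT [0.029 0.023 0.017] open 0.251 t 21.08 [ 0.4893 -0.1448  0.1361]
torque about caddy x 3.039
```

Resistance rose to 8 N after only 0.5 mm of travel, far more than foot friction could give. So it was already against the wall, and the few-mm gap was camera bias. I'll unload, release and rise clear.

```bash
python3 -m creep '[{"translation":[0.0007,0.0014,0],"roll":0},{"translation":[0.0014,0.0028,0],"roll":0},{"translation":[0.0014,0.0028,0],"roll":0}]'
python3 ft.py
python3 -m creep '[{"translation":[0,0,0],"roll":0},{"translation":[0,0,0],"roll":0},{"translation":[0,0,0],"roll":0}]' 0.73
python3 ft.py
python3 -m creep '[{"translation":[0,0,0],"roll":0},{"translation":[0,0,0],"roll":0},{"translation":[0,0,0],"roll":0},{"translation":[0,0,0],"roll":0},{"translation":[0,0,0.01],"roll":0},{"translation":[0,0,0.03],"roll":0},{"translation":[0,0,0.06],"roll":0},{"translation":[0,0,0.09],"roll":0},{"translation":[0,0,0.12],"roll":0},{"translation":[0,0,0.12],"roll":0}]' 0.5
python3 disc.py w16
python3 - <<'E'
from rig import capture
import cv2
a=capture("scene")["frame"][120:250,190:320,::-1];cv2.imwrite("pics/s16.png",cv2.resize(a,None,fx=4.5,fy=4.5,interpolation=cv2.INTER_CUBIC))
E
```

```text
time: 21.33
tool_pos: [0.4898, -0.1438, 0.1359]
tool_rot: [-1.571, -0.0, -2.04]
contact_force: [0.1, 0.2, 3.9]
opening: 0.25
F [-0.44  1.22  4.18] T [0.279 0.022 0.003] sdT [0.038 0.025 0.031] open 0.2529 t 21.73 [ 0.4897 -0.1439  0.1359]
torque about caddy x 0.239
time: 21.98
tool_pos: [0.4894, -0.1439, 0.1355]
tool_rot: [-1.571, -0.0, -2.041]
contact_force: [-0.8, 0.2, 0.3]
opening: 0.272
F [ 0.24 -0.15  0.06] T [-0.038 -0.029 -0.01 ] sdT [0.018 0.026 0.029] open 0.2705 t 22.38 [ 0.4896 -0.1438  0.1357]
torque about caddy x -0.021
time: 23.22
tool_pos: [0.492, -0.1441, 0.262]
tool_rot: [-1.563, 0.001, -2.041]
contact_force: [0.3, -0.2, -0.8]
opening: 0.501
disc 192 199 red end 220
label [379]
```

View pics/w16.png

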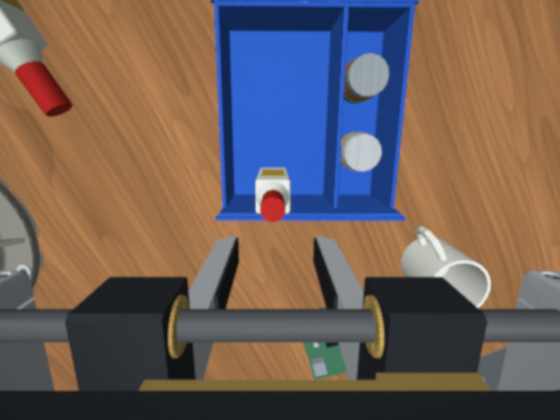

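View pics/s16.png

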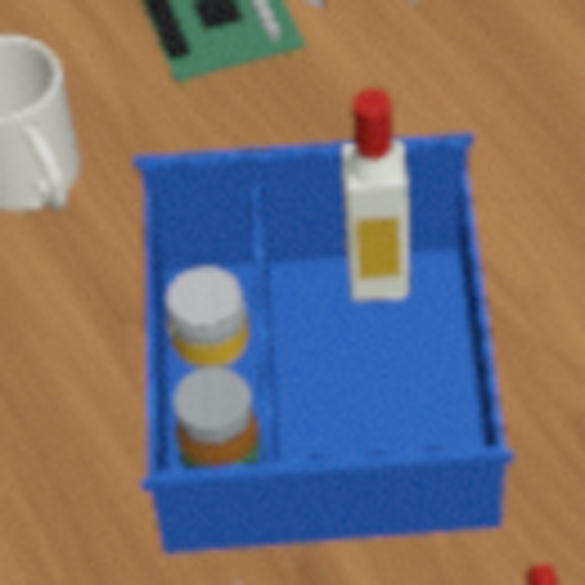

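The bottle stands free and cap up. I'll move the arm aside for a clear top view of the wall gap.

```bash
python3 -m creep '[{"translation":[0,-0.02,0.02],"roll":0},{"translation":[0,-0.055,0.03],"roll":0},{"translation":[0,-0.09,0.03],"roll":0},{"translation":[0,-0.125,0.03],"roll":0},{"translation":[0,-0.16,0.03],"roll":0},{"translation":[0,-0.195,0.03],"roll":0},{"translation":[0,-0.23,0.03],"roll":0},{"translation":[0,-0.265,0.03],"roll":0},{"translation":[0,-0.29,0.03],"roll":0},{"translation":[0,-0.3,0.03],"roll":0},{"translation":[0,-0.3,0.03],"roll":0}]'
python3 - <<'E'
from tilt import *
c=capture("top");f=c["frame"];cv2.imwrite("pics/t17f.png",f[:,:,::-1]);cv2.imwrite("pics/t17.png",cv2.resize(f[125:255,250:380,::-1],None,fx=4.6,fy=4.6,interpolation=cv2.INTER_CUBIC))
W=lambda x,y,z:np.r_[O+x*X+y*Y,z]
L=lambda p:(np.round([(p[:2]-O)@X,(p[:2]-O)@Y],4)).tolist()
hsv=cv2.cvtColor(f,cv2.COLOR_RGB2HSV);r=(cv2.inRange(hsv,(0,150,80),(6,255,255))|cv2.inRange(hsv,(172,150,80),(180,255,255)));m=np.zeros_like(r);m[150:250,290:370]=1
k=max(cv2.findContours(r*m,0,2)[0],key=cv2.contourArea);print(cv2.boundingRect(k),cv2.minEnclosingCircle(k))
print("pred cap top",proj(c,W(-.0063,-.0885,.175)),"captop meas",L(ray(c,cv2.minEnclosingCircle(k)[0],.175)))
E
```

```text
time: 24.23
tool_pos: [0.4884, -0.4459, 0.284]
tool_rot: [-1.573, 0.0, -2.044]
contact_force: [-0.6, 1.0, -1.0]
opening: 0.501
(335, 209, 9, 10) ((339.03192138671875, 213.6702117919922), 4.782952785491943)
pred cap top [340.68031708 212.48907589] captop meas [-0.0107, -0.0862]
```

View pics/t17.png

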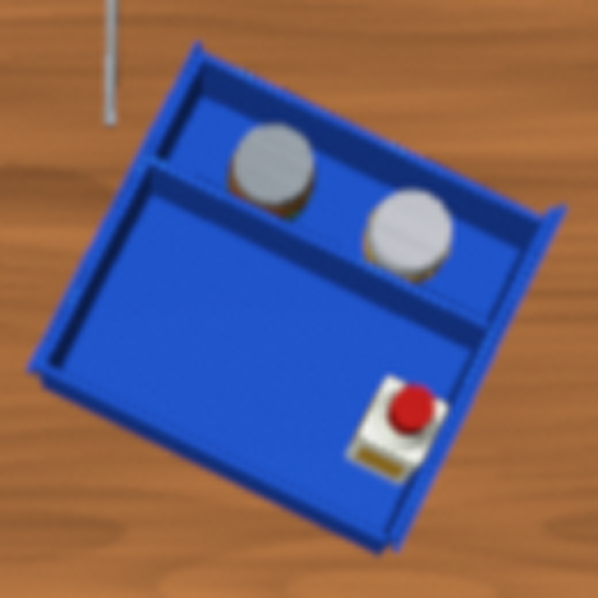

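View pics/t17f.png

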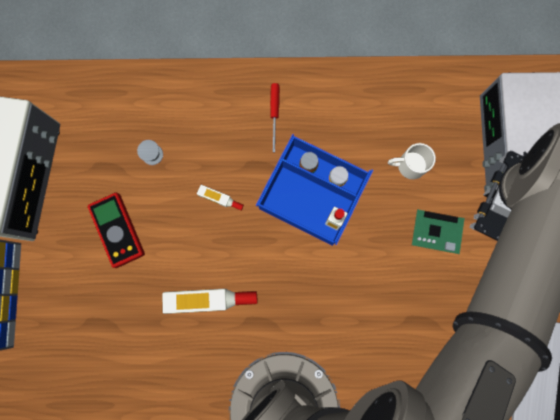

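In the clear top view (crop) the body sits flush against the raised wall at about (430,440). The cap top at (411,409) measures caddy y -0.086, against -0.0885 if touching, which is within the 2-3 mm calibration. The jar, tin and bench items look unmoved. Handing in.

```bash
python3 -c "
from rig import hand_in,status
import numpy as np
s=status.read_state();print(np.round(s['contact_force'],2),round(s['time'],2));print(hand_in())"
```

```text
[-0.14  0.45  0.09] 24.28
the job is handed in; nothing more can be done
None
```

I gripped the middle-sized bottle by its cap with a light hold (closure 0.747) and pivoted it up in an arc about its foot edge. It now stands free and cap up against the raised end wall, in the same lane. I handed the job in at 24.3 s, with the arm moved aside and about 0 N on the tool.

**Last checks:**
- **Standing:** it stayed upright after I let go. Wrist, scene and top views agree.
- **Snug to the wall:** a firm-gripped drag towards the wall met 8–11 N after about 0.5 mm, so it was already touching. The top view shows the body flush with the wall.
- **Other items:** the jar, tin and bench items look unmoved by eye in the top view.

**What disagreed or failed:**
- **Wall gap:** camera rays put the bottle 2–5 mm short of the wall before the drag, and the cap about 2 mm short after it. I trusted the force test.
- **Early lifts:** the tests at closures 0.755 and 0.746 were ambiguous. On the first (0.755), wrist force and torque suggested the whole bottle was being carried, which would have put the foot up to about 15 mm off the floor. Later picture comparison suggested it was pivoting with the foot down.
- **Grip tests:** at closures 0.743 and 0.7448 the grip was too loose. At 0.743 the cap dropped about 12 mm back to the caddy floor, and at 0.7448 it did not lift.

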